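# Load the pump cover and hold the index plunger out

### The job

Slide the loose round pump cover along the table, without lifting it, until it sits snug against both upright posts of the clamping fixture. Then take the fixture's sprung index plunger by its black knob, pull it straight up all the way to its stop, and finish while still holding it there, pin clear of its seat hole, so that a colleague can swing the clamp arm over the cover. Leave the hose coupling, the wrench and the can alone.

Things in the scene. Friction and masses are not known exactly. Their poses are not given: they have to be found in the camera images.
- cover: Loose round pump cover of cast aluminium, a solid disc 100 mm in diameter lying flat on the table, about 0.6 kg: rim 18 mm high, low dome in the middle up to 27 mm high. Origin: centre of its underside.
- fixture: Grey clamping fixture bolted down. Origin on the table, z up. Base plate 10 mm thick, its x -65 to 65, y -90 to 45 mm. Two upright steel posts, 20 mm diameter, 36 high, at x = -35 and 35, y = 60 mm; the cover comes to both from the open +y side. Index disc 76 mm diameter, top 42 high, centre y = -50. Bracket over it: post at x = -55, bridge top 72 high; it carries the plunger at x = 0, y = -22 mm.
- nest (a point): Point on the table surface, at x = 0, y = +108.7 mm of the fixture, where the centre of the cover's underside lies when the cover touches both posts. Its axes are the fixture's: the cover goes in along -y.
- knob (a point): Centre of the head of the plunger's black pull knob; moves with the plunger. Head round, 30 mm diameter, from 9 mm below to 12 mm above this point; under it a cone and a neck 18 mm diameter. Plunger home: this point 113 mm above the table, head top 125, neck's foot 86, fixed 22 mm sleeve below it ends at 84. Nothing near is higher: pinch from above in any direction.
- plunger (a joint): How far the plunger is pulled straight up, in m: 0 = home, its 8 mm pin 8 mm deep in the seat hole of the index disc; 0.008 = pin tip level with the hole's mouth; 0.016 = fully back, at its stop. A spring pulls it home at once when let go: about 5.4 N at 0, about 10.2 N at the stop.
- coupling: Loose brass hose coupling ring, 60 mm in diameter, 40 mm high; leave alone. Origin: centre of its underside.
- wrench: Loose steel wrench lying flat on the far side of the fixture; leave alone. Origin: near its middle on the table.
- can: Loose grey can 66 mm in diameter, 65 mm high; leave alone. Origin: centre of its underside.
- clamp_end (a point): Outer end of the fixture's clamp arm, on its top (42 mm high; its clamp screw 49 mm): a steel bar 26 mm wide that runs from the index disc out to here, parked towards the fixture's -y, away from the cover. It does not move.
Not all that is in view belongs to the job. Of the things that look like the cover, take the one that is farthest to the robot's right at the start.

How it is judged (in metres and radians):
On the way, in this order (a step that is already met when the one before it is completed fails the run):
1. the cover lies against both posts while the plunger is still home (horizontal distance between cover and nest below 0.005 m and height (world z) of cover below 0.004 m and linear speed of cover below 0.02 m/s and value of joint plunger below 0.002 m), for 0.2 s.
2. the plunger is pulled fully back by the fingers (value of joint plunger above 0.0135 m and contact force between the fingers and fixture above 2 N), for 0.2 s.
At the end, for the whole second after the job is handed in: The fingers hold the plunger pulled at least 13.5 mm of its 16 mm, and the cover lies flat on the table with its centre within 5 mm of its place against both posts (all of step 2 and horizontal distance between cover and nest below 0.005 m and height (world z) of cover below 0.004 m and angle between cover's own z axis and vertical below 0.06 rad and linear speed of cover below 0.02 m/s); the arm keeps its last pose, push and grip.
It fails at once if the cover is lifted off the table or tipped (height (world z) of cover above 0.012 m or angle between cover's own z axis and vertical above 0.3 rad).
It fails at once if the plunger is pulled before the cover is against the posts (value of joint plunger above 0.006 m and horizontal distance between cover and nest above 0.01 m).
It fails at once if the coupling, wrench or can is moved (distance of any of coupling, wrench, can from where it was at the start of the episode above 0.02 m).
It also fails if it takes over 54 s, if anything falls off the work surface, if the arm or the gripper's body presses on something with over 40 N, if the wrist force passes 120 N, or if a joint passes its speed limit or range.

### The arm

A 6-joint arm with a two-finger parallel gripper is mounted at the origin on the work surface. World frame = base frame: x ahead of the robot, y to its left, z up, the work surface at z = 0. Lengths are in m, angles in degrees, forces in N, time in s.
With the tool pointing down it reaches from about 0.425 to 1.125 m from the base axis. Payload 14.9 kg.
Tool frame: the origin (TCP) lies on the front face of the gripper's body, between the roots of the fingers; the fingertips stand 78 mm ahead of it and the grasp point (between the pads) lies 60 mm ahead of it; z points along the fingers, y is the line along which they close (so a half turn about z gives the same grasp; the last joint's range is limited). The gripper opens to 91 mm and grips with 3 to 60 N. Pads are 32 mm wide; open, the fingers measure 118 mm over their backs; the gripper's body (76 mm by 178 mm) begins 60 mm behind the grasp point.
Start: joints at [65.988, 21.709, 99.362, -0, 58.929, -1.908], TCP at [0.263, 0.649, 0.292] pointing down, gripper open.
Joint ranges: [-158.91, 158.91], [-42.39, 125.64], [0.06, 152.35], [-60.88, 240.88], [17.5, 164.5], [-176.32, 176.32]. Speed limits (degrees/s): [108.29, 108.29, 136.94, 180, 180, 180].

### API

Orientations are given as [roll, pitch, yaw] about the fixed x, y, z axes, in that order (R = Rz(yaw) Ry(pitch) Rx(roll)).
In Python, from workcell import r gives the robot as it stands.
- The arm moves only by the shell command python3 -m pendant 'ROWS' [FORCE]. ROWS is JSON, a list of rows, each an object of numbers: "tx", "ty", "tz": the shift along the world's x, y, z in units of 0.05 m (1.0 is 0.05 m); "ax", "ay", "az": the turn, a rotation vector about the world's x, y, z in units of 2 pi rad (1.0 is 2 pi rad); "gripper": the closure, from 0 (fully open) to 1 (shut). A call has 1 to 8 rows; each row shifts and turns the commanded pose from where the row before left it; what a row does not reach is not made up. A row lasts 1/12 s, in which the tool goes at most 41.7 mm and 7.16 degrees, less where a joint would pass 70% of its speed; a pose out of reach is approached as far as the arm can. A call with a number of a shift or a turn outside -1 to 1 is refused whole. A call with a gripper value outside its range is refused whole. The fingers move at their own pace and stop on an object; FORCE is the grip in N (left out, the last holds). Time passes only in rows, so rows that do not move let the fingers close. It gives the time, the measured TCP pose, the force, the opening and the grip force at its end, in the units of the state.
- r.read_state(): the state, without advancing time (a new reading comes with each control period).
- r.capture(name): name is "scene" or "top"; returns a dict with "color" (384x512x3 uint8, red, green, blue), "depth" (384x512 float32, m along the optical axis (not along the pixel's ray), 0 where there is no reading), "intrinsics" (3x3 intrinsics, pixels), "R" (3x3) and "t" (3): a world point X has camera coordinates R X + t. Camera axes: x right, y down, z forward; pixel columns grow to the right and rows downward; lengths in m; the calibration is good to about 2 mm. A picture is of the moment at which its call begins.
- r.sign_off(): hands the job in; it is judged then, once.
The state is a dict: "clock": time; "qpos": joint angles; "joint_vel": joint speeds; "joint_torque": joint torques, N m; "eef_pos": TCP position; "tool_rot": TCP orientation; "force": force on the tool from outside, world axes, zero at the start; "wrist_torque": the same for the moment, N m; "gripper_width": finger opening in m; "grip_force": force on a finger pad.
Only numpy, scipy, OpenCV 4.12 (cv2) and the standard library are available. Lean on these libraries where they do the work, as an engineer would, in place of code of your own. Each camera call takes 0.05 s, during which the arm holds its last target. There are 200 camera calls.

## Working session

There is one attempt and no reset: what is moved stays moved. The work goes in short steps, Python scripts to look and compute and a shell command to move; the robot and the scene stay as the last step left them, time stands still between calls to the robot, and variables do not carry over. Pictures are saved under pics/ and viewed, at most 10 in all, crops included, and the job is handed in when it is done.

```bash
mkdir -p pics; cat > h.py <<'E'
import numpy as np, cv2
from workcell import r
def shot(cam):
    c=r.capture(cam); np.savez('%s.npz'%cam,**c)
    return c
def load(cam): return dict(np.load('%s.npz'%cam))
def px(c,u,v,z=None):
    K,R,t=c['intrinsics'],c['R'],c['t']
    d=np.linalg.inv(K)@[u,v,1.]
    o=-R.T@t; w=R.T@d
    s=c['depth'][int(round(v)),int(round(u))] if z is None else (z-o[2])/w[2]
    return o+s*w
E
python3 - <<'E'
from h import *
for n in('scene','top'):
    c=shot(n); cv2.imwrite(f'pics/{n}0.png',cv2.resize(c['color'][...,::-1],(800,600)))
    print(n,-c['R'].T@c['t'],c['R'][2])
print(r.read_state())
E
```

```text
scene [ 1.1761151  -0.29860508  0.77749882] [-0.62818412  0.27639306 -0.72731808]
top [ 0.36455671 -0.04876296  1.08169566] [ 0.19871068 -0.00193891 -0.98005628]
{'clock': 0.1, 'qpos': array([ 6.59875665e+01,  2.17356884e+01,  9.93928203e+01, -1.61857392e-04,
        5.89286878e+01, -1.90907252e+00]), 'joint_vel': array([-0.02692868, -0.05047181, -0.12702358,  0.01766003, -0.06778111,
        0.05865766]), 'joint_torque': array([-1.17974687e-03, -7.65031099e+01, -4.35296667e+01,  6.50697201e-02,
        3.98277480e-02, -6.50086645e-05]), 'eef_pos': array([0.26329759, 0.64828704, 0.29164682]), 'tool_rot': array([-1.79942831e+02, -1.76693726e-03,  1.57896722e+02]), 'force': array([ 0.76064322, -0.31322572, -0.3909205 ]), 'wrist_torque': array([ 0.04099918, -0.0301141 ,  0.0441831 ]), 'grip_force': 0.0, 'gripper_width': 0.09150253942982776}
```

View pics/scene0.png

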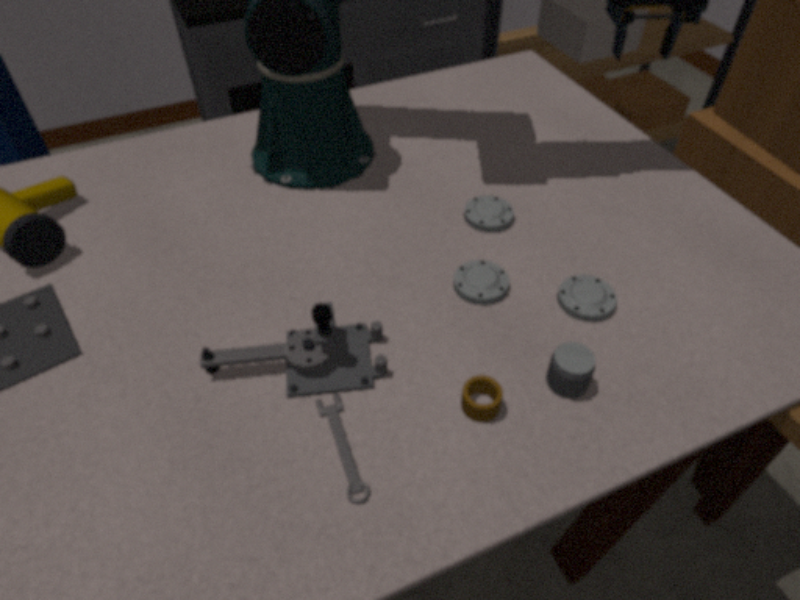

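View pics/top0.png

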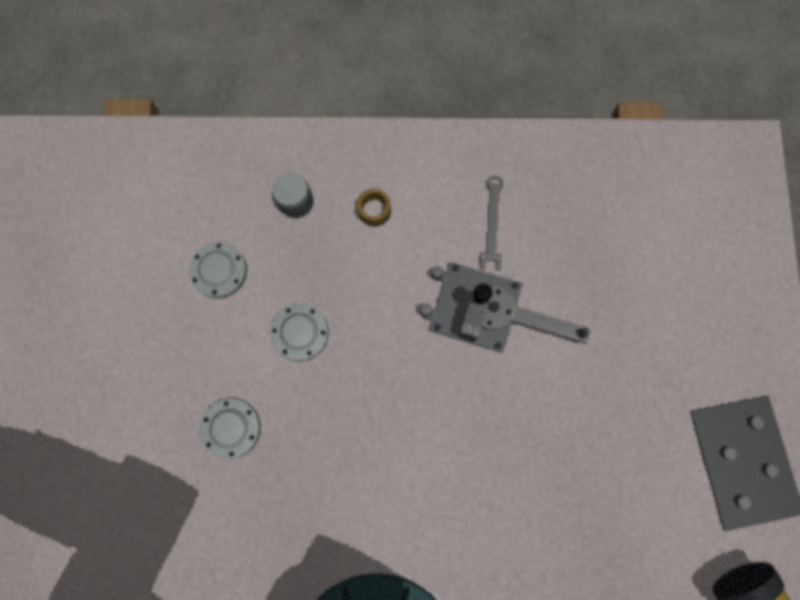

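The top view has the robot's right to the image's right, so the cover to take is at about (299,331). The posts are near (437,272) and (425,310), and the knob is near (482,293). I'll look closer at these.

```bash
python3 - <<'E'
from h import *
c=load('top'); im=c['color'][...,::-1]
# crop native cols 165-395, rows 100-240
crop=im[150:240,165:285]; 
crop=im[155:245,165:345]
cv2.imwrite('pics/crop1.png',cv2.resize(crop,None,fx=4.4,fy=4.4,interpolation=cv2.INTER_CUBIC))
for n,u,v in(('cA',299,331),('cB',217,269),('cC',229,428)):
    print(n,px(c,u*.64,v*.64,.022).round(3),px(c,u*.64,v*.64).round(3))
for n,u,v,z in(('can',291,188,.065),('coup',373,205,.04),('knob',482,293,.125),('p1',437,272,.036),('p2',425,310,.036),('cl',583,334,.042)):
    print(n,px(c,u*.64,v*.64,z).round(3),px(c,u*.64,v*.64).round(3))
E
```

```text
cA [0.534 0.138 0.022] [0.533 0.137 0.025]
cB [0.643 0.286 0.022] [0.643 0.285 0.023]
cC [0.37  0.247 0.022] [0.37  0.247 0.023]
can [0.777 0.154 0.065] [0.778 0.155 0.062]
coup [0.757 0.013 0.04 ] [ 0.772  0.016 -0.002]
knob [ 0.58  -0.166  0.125] [ 0.58  -0.166  0.126]
p1 [ 0.637 -0.1    0.036] [ 0.637 -0.1    0.035]
p2 [ 0.569 -0.079  0.036] [ 0.569 -0.079  0.036]
cl [ 0.529 -0.345  0.042] [ 0.527 -0.342  0.055]
```

View pics/crop1.png

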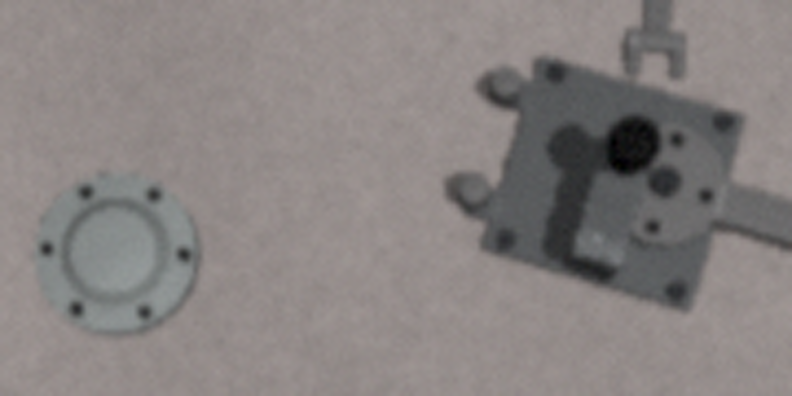

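The crop shows the cover rim spanning x 37–198 and y 170–335, centred near (117,253). The post tops are at about (497,87) and (466,190), and the knob is at (634,145). The base corners are at (540,58), (745,117), (690,310) and (482,247). I'll fit the fixture pose to these.

```bash
python3 - <<'E'
from h import *
c=load('top')
def q(u,v,z): return px(c,165+u/4.4-.4,155+v/4.4-.4,z)[:2]
P=[(540,58,.01),(745,117,.01),(690,310,.01),(482,247,.01),(497,87,.036),(466,190,.036),(634,145,.125)]
F=np.array([(65,45),(65,-90),(-65,-90),(-65,45),(35,60),(-35,60),(0,-22)])/1e3
W=np.array([q(*p) for p in P])
a=W-W.mean(0);b=F-F.mean(0)
th=np.arctan2((b[:,0]*a[:,1]-b[:,1]*a[:,0]).sum(),(a*b).sum())
R=np.array([[np.cos(th),-np.sin(th)],[np.sin(th),np.cos(th)]])
t=W.mean(0)-R@F.mean(0)
print('yaw',np.degrees(th),'o',t,'res mm',((W-F@R.T-t)*1e3).round(1).tolist())
nest=R@[0,.1087]+t; knob=R@[0,-.022]+t
cov=q(117.5,252.5,.018)
print('nest',nest,'knob',knob,'cov',cov,'diam',np.linalg.norm(q(37,252,.018)-q(198,252,.018)),'yf',R[:,1])
print('cover in fixture',R.T@(cov-t)*1e3)
E
```

```text
yaw -16.26546462129632 o [ 0.58746626 -0.14483541] res mm [[-0.9, -2.3], [-0.6, -1.2], [2.1, -0.1], [2.7, -1.9], [-2.1, 3.3], [0.4, 2.6], [-1.6, -0.5]]
nest [ 0.61791184 -0.04048621] knob [ 0.58130432 -0.16595485] cov [0.53420112 0.13834858] diam 0.09864150297230978 yf [0.28008813 0.95997429]
cover in fixture [-130.44964192  256.93042443]
```

```bash
python3 -m pendant '[{"tx":0.325,"ty":-0.54,"tz":-0.15,"az":-0.0103,"gripper":0.23},{"tx":0.325,"ty":-0.54,"tz":-0.15,"az":-0.0103,"gripper":0.23},{"tx":0.325,"ty":-0.54,"tz":-0.15,"az":-0.0103,"gripper":0.23},{"tx":0.325,"ty":-0.54,"tz":-0.15,"az":-0.0103,"gripper":0.23},{"tx":0.325,"ty":-0.54,"tz":-0.15,"az":-0.0103,"gripper":0.23},{"tx":0.325,"ty":-0.54,"tz":-0.15,"az":-0.0103,"gripper":0.23},{"tx":0.325,"ty":-0.54,"tz":-0.15,"az":-0.0103,"gripper":0.23},{"tx":0.325,"ty":-0.54,"tz":-0.15,"az":-0.0103,"gripper":0.23}]' 40
```

```text
invalid input at $[0]: expected keys tx, ty, tz, ax, ay, az, gripper
```

```bash
python3 -m pendant '[{"tx":0.325,"ty":-0.54,"tz":-0.15,"az":-0.0103,"gripper":0.23},{"tx":0.325,"ty":-0.54,"tz":-0.15,"az":-0.0103,"gripper":0.23},{"tx":0.325,"ty":-0.54,"tz":-0.15,"az":-0.0103,"gripper":0.23},{"tx":0.325,"ty":-0.54,"tz":-0.15,"az":-0.0103,"gripper":0.23},{"tx":0.325,"ty":-0.54,"tz":-0.15,"az":-0.0103,"gripper":0.23},{"tx":0.325,"ty":-0.54,"tz":-0.15,"az":-0.0103,"gripper":0.23},{"tx":0.325,"ty":-0.54,"tz":-0.15,"az":-0.0103,"gripper":0.23},{"tx":0.325,"ty":-0.54,"tz":-0.15,"az":-0.0103,"gripper":0.23}]'; python3 -c "
from h import *
s=r.read_state();print(s['eef_pos'],s['tool_rot'],s['gripper_width'])"
```

```text
[0.26329759 0.64828704 0.29164682] [-1.79942831e+02 -1.76693726e-03  1.57896722e+02] 0.09150253942982776invalid input at $[0]: expected keys tx, ty, tz, ax, ay, az, gripper
```

All keys are required.

```bash
python3 -m pendant '[{"tx":0.325,"ty":-0.54,"tz":-0.15,"ax":0,"ay":0,"az":-0.0103,"gripper":0.23},{"tx":0.325,"ty":-0.54,"tz":-0.15,"ax":0,"ay":0,"az":-0.0103,"gripper":0.23},{"tx":0.325,"ty":-0.54,"tz":-0.15,"ax":0,"ay":0,"az":-0.0103,"gripper":0.23},{"tx":0.325,"ty":-0.54,"tz":-0.15,"ax":0,"ay":0,"az":-0.0103,"gripper":0.23},{"tx":0.325,"ty":-0.54,"tz":-0.15,"ax":0,"ay":0,"az":-0.0103,"gripper":0.23},{"tx":0.325,"ty":-0.54,"tz":-0.15,"ax":0,"ay":0,"az":-0.0103,"gripper":0.23},{"tx":0.325,"ty":-0.54,"tz":-0.15,"ax":0,"ay":0,"az":-0.0103,"gripper":0.23},{"tx":0.325,"ty":-0.54,"tz":-0.15,"ax":0,"ay":0,"az":-0.0103,"gripper":0.23}]' 40
python3 -m pendant '[{"tx":0.325,"ty":-0.54,"tz":-0.15,"ax":0,"ay":0,"az":-0.0103,"gripper":0.23},{"tx":0.325,"ty":-0.54,"tz":-0.15,"ax":0,"ay":0,"az":-0.0103,"gripper":0.23},{"tx":0.325,"ty":-0.54,"tz":-0.15,"ax":0,"ay":0,"az":-0.0103,"gripper":0.23},{"tx":0.325,"ty":-0.54,"tz":-0.15,"ax":0,"ay":0,"az":-0.0103,"gripper":0.23},{"tx":0.325,"ty":-0.54,"tz":-0.15,"ax":0,"ay":0,"az":-0.0103,"gripper":0.23},{"tx":0.325,"ty":-0.54,"tz":-0.15,"ax":0,"ay":0,"az":-0.0103,"gripper":0.23},{"tx":0.325,"ty":-0.54,"tz":-0.15,"ax":0,"ay":0,"az":-0.0103,"gripper":0.23},{"tx":0,"ty":0,"tz":0,"ax":0,"ay":0,"az":0,"gripper":0.23}]'
```

```text
clock: 0.77
eef_pos: [0.3938, 0.4311, 0.2317]
tool_rot: [-180.0, 0.0, 128.1]
force: [0.6, -0.4, -0.2]
gripper_width: 0.0703
grip_force: 0.0
clock: 1.43
eef_pos: [0.5085, 0.2399, 0.1784]
tool_rot: [-179.9, 0.0, 101.9]
force: [-0.8, 0.1, 0.2]
gripper_width: 0.0701
grip_force: 0.0
```

```bash
python3 -m pendant '[{"tx":0.15,"ty":-0.27,"tz":0,"ax":0,"ay":0,"az":-0.0045,"gripper":0.23},{"tx":0.14,"ty":-0.27,"tz":0,"ax":0,"ay":0,"az":-0.0045,"gripper":0.23},{"tx":0,"ty":0,"tz":-0.5,"ax":0,"ay":0,"az":0,"gripper":0.23},{"tx":0,"ty":0,"tz":-0.5,"ax":0,"ay":0,"az":0,"gripper":0.23},{"tx":0,"ty":0,"tz":-0.4,"ax":0,"ay":0,"az":0,"gripper":0.23},{"tx":0,"ty":0,"tz":-0.3,"ax":0,"ay":0,"az":0,"gripper":0.23},{"tx":0,"ty":0,"tz":-0.15,"ax":0,"ay":0,"az":0,"gripper":0.23},{"tx":0,"ty":0,"tz":0,"ax":0,"ay":0,"az":0,"gripper":0.23}]'
python3 - <<'E'
from h import *
c=shot('top'); cv2.imwrite('pics/t2.png',cv2.resize(c['color'][100:260,100:350,::-1],None,fx=3.2,fy=3.2,interpolation=cv2.INTER_CUBIC))
E
```

```text
clock: 2.1
eef_pos: [0.5208, 0.2165, 0.0858]
tool_rot: [-179.9, 0.0, 99.1]
force: [0.7, 0.2, -0.4]
gripper_width: 0.0701
grip_force: 0.0
```

View pics/t2.png

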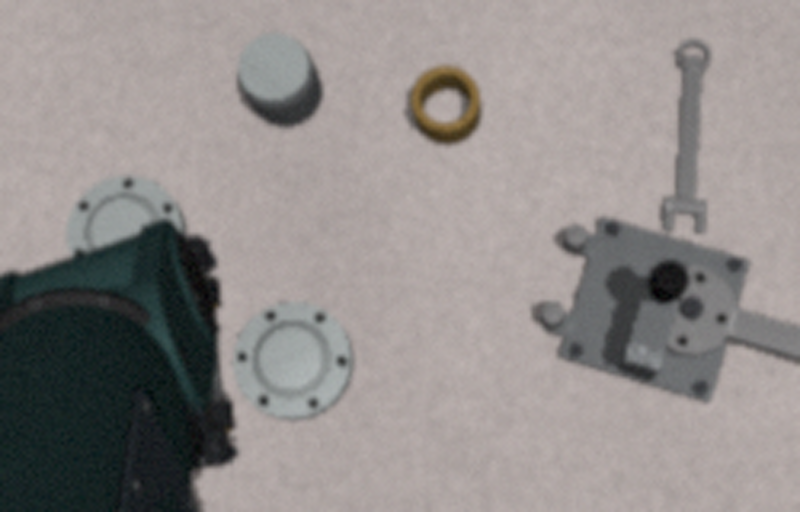

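The tool is square behind the cover, which is at (294,360) in the crop. Now I'll push it.

```bash
python3 -m pendant '[{"tx":0.03,"ty":-0.17,"tz":0,"ax":0,"ay":0,"az":0,"gripper":0.23},{"tx":0.03,"ty":-0.17,"tz":0,"ax":0,"ay":0,"az":0,"gripper":0.23},{"tx":0.03,"ty":-0.17,"tz":0,"ax":0,"ay":0,"az":0,"gripper":0.23},{"tx":0.08,"ty":-0.17,"tz":0,"ax":0,"ay":0,"az":0,"gripper":0.23},{"tx":0.115,"ty":-0.165,"tz":0,"ax":0,"ay":0,"az":0,"gripper":0.23},{"tx":0.115,"ty":-0.165,"tz":0,"ax":0,"ay":0,"az":0,"gripper":0.23},{"tx":0.115,"ty":-0.165,"tz":0,"ax":0,"ay":0,"az":0,"gripper":0.23},{"tx":0.115,"ty":-0.165,"tz":0,"ax":0,"ay":0,"az":0,"gripper":0.23}]'
python3 -m pendant '[{"tx":0.115,"ty":-0.165,"tz":0,"ax":0,"ay":0,"az":0,"gripper":0.23},{"tx":0.115,"ty":-0.165,"tz":0,"ax":0,"ay":0,"az":0,"gripper":0.23},{"tx":0.115,"ty":-0.165,"tz":0,"ax":0,"ay":0,"az":0,"gripper":0.23},{"tx":0.115,"ty":-0.165,"tz":0,"ax":0,"ay":0,"az":0,"gripper":0.23},{"tx":0.115,"ty":-0.165,"tz":0,"ax":0,"ay":0,"az":0,"gripper":0.23},{"tx":0.115,"ty":-0.165,"tz":0,"ax":0,"ay":0,"az":0,"gripper":0.23},{"tx":0.1,"ty":-0.14,"tz":0,"ax":0,"ay":0,"az":0,"gripper":0.23},{"tx":0.06,"ty":-0.1,"tz":0,"ax":0,"ay":0,"az":0,"gripper":0.23}]'
python3 - <<'E'
from h import *
s=r.read_state();print(s['eef_pos'],s['force'])
c=shot('top'); cv2.imwrite('pics/t3.png',cv2.resize(c['color'][120:250,150:350,::-1],None,fx=4,fy=4,interpolation=cv2.INTER_CUBIC))
E
```

```text
clock: 2.82
eef_pos: [0.5539, 0.1486, 0.0875]
tool_rot: [180.0, -0.0, 99.0]
force: [-2.9, 4.3, 3.9]
gripper_width: 0.0701
grip_force: 3.1
clock: 3.48
eef_pos: [0.5965, 0.0869, 0.0875]
tool_rot: [180.0, -0.0, 99.0]
force: [-2.6, 4.9, 4.1]
gripper_width: 0.0707
grip_force: 3.1
[0.59652634 0.08693226 0.08749376] [-2.55714012  4.88236493  4.14682284]
```

View pics/t3.png

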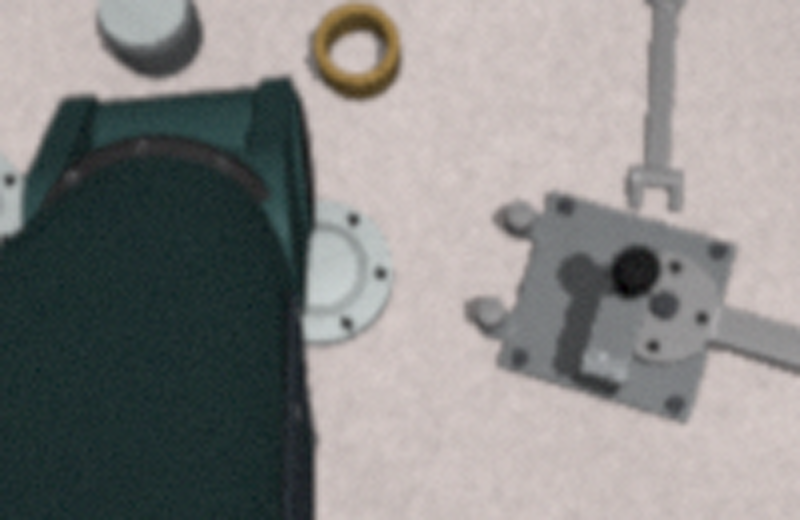

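The cover sits centred in the cradle, at about (318,270) in the crop. I'll continue, curving into the fixture's -y direction.

```bash
python3 -m pendant '[{"tx":0.1,"ty":-0.145,"tz":0,"ax":0,"ay":0,"az":0,"gripper":0.23},{"tx":0.1,"ty":-0.145,"tz":0,"ax":0,"ay":0,"az":0,"gripper":0.23},{"tx":0.1,"ty":-0.145,"tz":0,"ax":0,"ay":0,"az":0,"gripper":0.23},{"tx":0.1,"ty":-0.145,"tz":0,"ax":0,"ay":0,"az":0,"gripper":0.23},{"tx":0.1,"ty":-0.145,"tz":0,"ax":0,"ay":0,"az":0,"gripper":0.23},{"tx":-0.03,"ty":-0.1,"tz":0,"ax":0,"ay":0,"az":0,"gripper":0.23},{"tx":-0.03,"ty":-0.1,"tz":0,"ax":0,"ay":0,"az":0,"gripper":0.23},{"tx":-0.03,"ty":-0.1,"tz":0,"ax":0,"ay":0,"az":0,"gripper":0.23}]'
python3 - <<'E'
from h import *
c0=np.array([229.5,187.5]); print('prev cover',px(load('top'),*c0,.018))
c=shot('top'); cv2.imwrite('pics/t4.png',cv2.resize(c['color'][130:230,190:340,::-1],None,fx=5.2,fy=5.2,interpolation=cv2.INTER_CUBIC))
E
```

```text
clock: 4.2
eef_pos: [0.616, 0.0365, 0.0873]
tool_rot: [180.0, 0.0, 99.0]
force: [1.6, 2.5, 1.6]
gripper_width: 0.0703
grip_force: 2.2
prev cover [0.60253577 0.03683342 0.018     ]
```

View pics/t4.png

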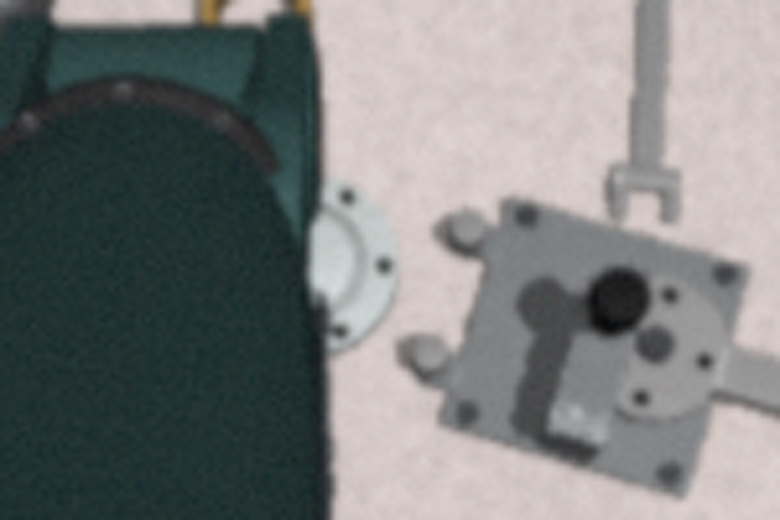

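The cover is at about (302,265), nearly in front of the two posts at (463,230) and (427,353). I'll move in slowly and watch the force.

```bash
python3 -m pendant '[{"tx":-0.01,"ty":-0.08,"tz":0,"ax":0,"ay":0,"az":0,"gripper":0.23},{"tx":-0.01,"ty":-0.08,"tz":0,"ax":0,"ay":0,"az":0,"gripper":0.23},{"tx":-0.015,"ty":-0.08,"tz":0,"ax":0,"ay":0,"az":0,"gripper":0.23},{"tx":-0.015,"ty":-0.06,"tz":0,"ax":0,"ay":0,"az":0,"gripper":0.23},{"tx":-0.015,"ty":-0.06,"tz":0,"ax":0,"ay":0,"az":0,"gripper":0.23},{"tx":-0.01,"ty":-0.04,"tz":0,"ax":0,"ay":0,"az":0,"gripper":0.23},{"tx":0,"ty":0,"tz":0,"ax":0,"ay":0,"az":0,"gripper":0.23}]'
python3 -m pendant '[{"tx":-0.01,"ty":-0.03,"tz":0,"ax":0,"ay":0,"az":0,"gripper":0.23},{"tx":-0.01,"ty":-0.03,"tz":0,"ax":0,"ay":0,"az":0,"gripper":0.23}]'
```

```text
clock: 4.83
eef_pos: [0.6123, 0.0164, 0.0872]
tool_rot: [-180.0, 0.0, 99.0]
force: [1.5, 0.4, 0.4]
gripper_width: 0.0705
grip_force: 1.1
clock: 5.0
eef_pos: [0.6114, 0.0138, 0.0872]
tool_rot: [180.0, 0.0, 99.0]
force: [0.5, 3.1, 1.4]
gripper_width: 0.0701
grip_force: 1.9
```

```bash
for i in 1; do python3 -m pendant '[{"tx":-0.01,"ty":-0.03,"tz":0,"ax":0,"ay":0,"az":0,"gripper":0.23},{"tx":0,"ty":0,"tz":0,"ax":0,"ay":0,"az":0,"gripper":0.23}]'; done
python3 -m pendant '[{"tx":-0.01,"ty":-0.03,"tz":0,"ax":0,"ay":0,"az":0,"gripper":0.23},{"tx":0,"ty":0,"tz":0,"ax":0,"ay":0,"az":0,"gripper":0.23}]'
python3 -m pendant '[{"tx":-0.01,"ty":-0.03,"tz":0,"ax":0,"ay":0,"az":0,"gripper":0.23},{"tx":0,"ty":0,"tz":0,"ax":0,"ay":0,"az":0,"gripper":0.23}]'
```

```text
clock: 5.17
eef_pos: [0.6109, 0.0121, 0.0872]
tool_rot: [-180.0, 0.0, 99.0]
force: [0.9, 2.6, 1.2]
gripper_width: 0.0703
grip_force: 1.5
clock: 5.33
eef_pos: [0.6104, 0.0107, 0.0872]
tool_rot: [-180.0, 0.0, 99.0]
force: [1.4, 2.9, 1.2]
gripper_width: 0.07
grip_force: 1.6
clock: 5.5
eef_pos: [0.61, 0.0093, 0.0873]
tool_rot: [180.0, -0.0, 99.0]
force: [1.8, 4.8, 0.2]
gripper_width: 0.0707
grip_force: 3.2
```

```bash
python3 -m pendant '[{"tx":-0.005,"ty":-0.02,"tz":0,"ax":0,"ay":0,"az":0,"gripper":0.23},{"tx":0,"ty":0,"tz":0,"ax":0,"ay":0,"az":0,"gripper":0.23}]'
python3 -m pendant '[{"tx":-0.005,"ty":-0.02,"tz":0,"ax":0,"ay":0,"az":0,"gripper":0.23},{"tx":0,"ty":0,"tz":0,"ax":0,"ay":0,"az":0,"gripper":0.23}]'
python3 - <<'E'
from h import *
for k in('scene','top'): c=shot(k)
c=load('scene');cv2.imwrite('pics/s5.png',cv2.resize(c['color'][150:270,160:330,::-1],None,fx=4.7,fy=4.7,interpolation=cv2.INTER_CUBIC))
E
```

```text
clock: 5.67
eef_pos: [0.6102, 0.0086, 0.0874]
tool_rot: [179.9, -0.0, 99.0]
force: [4.8, 8.8, -1.4]
gripper_width: 0.0704
grip_force: 5.3
clock: 5.83
eef_pos: [0.6104, 0.0079, 0.0876]
tool_rot: [179.9, -0.0, 99.0]
force: [6.6, 12.7, -1.3]
gripper_width: 0.0705
grip_force: 7.9
```

View pics/s5.png

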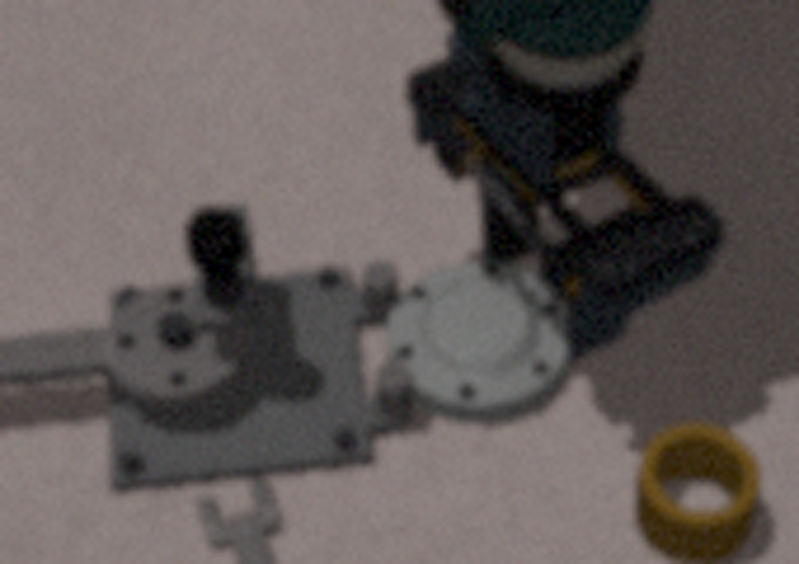

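The cover at (487,335) touches the posts at (380,290) and (400,395), and the force is rising, so it appears seated. I'll push a little more, back off and check it from above.

```bash
python3 -m pendant '[{"tx":0.005,"ty":-0.02,"tz":0,"ax":0,"ay":0,"az":0,"gripper":0.23},{"tx":0.005,"ty":-0.02,"tz":0,"ax":0,"ay":0,"az":0,"gripper":0.23},{"tx":0,"ty":0,"tz":0,"ax":0,"ay":0,"az":0,"gripper":0.23}]'
python3 -m pendant '[{"tx":0.0,"ty":0.05,"tz":0,"ax":0,"ay":0,"az":0,"gripper":0.23},{"tx":-0.02,"ty":0.2,"tz":0,"ax":0,"ay":0,"az":0,"gripper":0.23},{"tx":-0.06,"ty":0.4,"tz":0,"ax":0,"ay":0,"az":0,"gripper":0.23},{"tx":-0.06,"ty":0.4,"tz":0.2,"ax":0,"ay":0,"az":0,"gripper":0.1},{"tx":-0.06,"ty":0.4,"tz":0.7,"ax":0,"ay":0,"az":0,"gripper":0},{"tx":-0.06,"ty":0.4,"tz":0.7,"ax":0,"ay":0,"az":0,"gripper":0},{"tx":-0.06,"ty":0.4,"tz":0.7,"ax":0,"ay":0,"az":0,"gripper":0},{"tx":-0.06,"ty":0.4,"tz":0.7,"ax":0,"ay":0,"az":0,"gripper":0}]'
python3 - <<'E'
from h import *
c=shot('top');cv2.imwrite('pics/t6.png',cv2.resize(c['color'][140:230,230:340,::-1],None,fx=6.6,fy=6.6,interpolation=cv2.INTER_CUBIC))
E
```

```text
clock: 6.18
eef_pos: [0.6112, 0.0065, 0.0877]
tool_rot: [179.8, -0.1, 99.0]
force: [8.1, 20.8, -1.3]
gripper_width: 0.0706
grip_force: 13.1
clock: 6.85
eef_pos: [0.5899, 0.1388, 0.2385]
tool_rot: [-179.9, 0.0, 99.0]
force: [0.9, -0.9, -0.6]
gripper_width: 0.0914
grip_force: 0.0
```

View pics/t6.png

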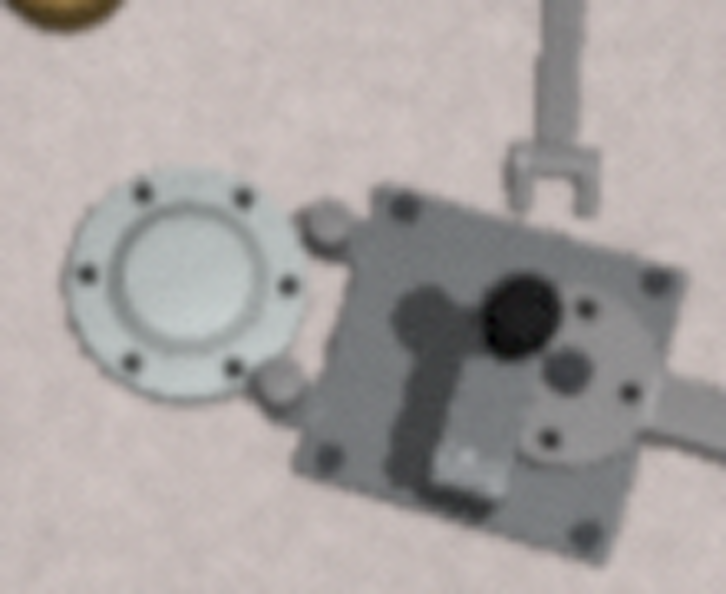

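The cover at (187,286) touches both post tops, at (328,227) and (281,385). The centre-to-post distances come out at about 145 px, which matches the 60 mm expected. The knob head is at (521,315). Next I'll measure the knob.

```bash
python3 - <<'E'
from h import *
c=load('top')
print('hand',px(c,230+521/6.6-.4,140+315/6.6-.4,.125))
d=c['depth']; pts=[]
for v in range(175,202):
  for u in range(298,320):
    p=px(c,u,v)
    if d[v,u]>0 and .117<p[2]<.135: pts.append(p)
pts=np.array(pts); (k,rad)=cv2.minEnclosingCircle(pts[:,:2].astype(np.float32)); print('depth',len(pts),pts.mean(0),k,rad)
print('cover',px(c,230+187/6.6-.4,140+286/6.6-.4,.018))
s=r.read_state();print(s['eef_pos'],s['tool_rot'])
E
```

```text
hand [ 0.5803028  -0.16604685  0.125     ]
depth 111 [ 0.58263917 -0.16688766  0.12349504] (0.5832303762435913, -0.16684271395206451) 0.014748658984899521
cover [ 0.61585806 -0.04073591  0.018     ]
[0.59230956 0.14185366 0.24543916] [ 1.79607592e+02 -3.25468671e-02  9.90877375e+01]
```

```bash
python3 -m pendant '[{"tx":-0.02,"ty":-0.5,"tz":0,"ax":0,"ay":0,"az":0,"gripper":0},{"tx":-0.02,"ty":-0.65,"tz":0,"ax":0,"ay":0,"az":0,"gripper":0},{"tx":-0.02,"ty":-0.65,"tz":0,"ax":0,"ay":0,"az":0,"gripper":0},{"tx":-0.02,"ty":-0.65,"tz":0,"ax":0,"ay":0,"az":0,"gripper":0},{"tx":-0.02,"ty":-0.65,"tz":0,"ax":0,"ay":0,"az":0,"gripper":0},{"tx":-0.02,"ty":-0.65,"tz":0,"ax":0,"ay":0,"az":0,"gripper":0},{"tx":-0.02,"ty":-0.65,"tz":0,"ax":0,"ay":0,"az":0,"gripper":0},{"tx":-0.02,"ty":-0.65,"tz":0,"ax":0,"ay":0,"az":0,"gripper":0}]'
python3 -m pendant '[{"tx":-0.02,"ty":-0.65,"tz":0,"ax":0,"ay":0,"az":0,"gripper":0},{"tx":-0.01,"ty":-0.4,"tz":0,"ax":0,"ay":0,"az":0,"gripper":0},{"tx":0,"ty":0,"tz":0,"ax":0,"ay":0,"az":0,"gripper":0},{"tx":0,"ty":0,"tz":0,"ax":0,"ay":0,"az":0,"gripper":0}]'
```

```text
clock: 7.57
eef_pos: [0.5822, -0.1161, 0.2368]
tool_rot: [-179.9, -0.0, 99.0]
force: [1.2, 0.2, 0.2]
gripper_width: 0.0913
grip_force: 0.0
clock: 7.9
eef_pos: [0.5809, -0.1679, 0.2368]
tool_rot: [-180.0, -0.0, 98.9]
force: [-0.1, 0.7, -0.0]
gripper_width: 0.0911
grip_force: 0.0
```

```bash
python3 -m pendant '[{"tx":0.01,"ty":0.02,"tz":-0.35,"ax":0,"ay":0,"az":0,"gripper":0},{"tx":0,"ty":0,"tz":-0.35,"ax":0,"ay":0,"az":0,"gripper":0},{"tx":0,"ty":0,"tz":-0.3,"ax":0,"ay":0,"az":0,"gripper":0.3},{"tx":0,"ty":0,"tz":-0.2,"ax":0,"ay":0,"az":0,"gripper":0.5},{"tx":0,"ty":0,"tz":-0.07,"ax":0,"ay":0,"az":0,"gripper":0.58},{"tx":0,"ty":0,"tz":0,"ax":0,"ay":0,"az":0,"gripper":0.6},{"tx":0,"ty":0,"tz":0,"ax":0,"ay":0,"az":0,"gripper":0.6}]'
python3 -m pendant '[{"tx":0,"ty":0,"tz":0,"ax":0,"ay":0,"az":0,"gripper":0.66},{"tx":0,"ty":0,"tz":0,"ax":0,"ay":0,"az":0,"gripper":1},{"tx":0,"ty":0,"tz":0,"ax":0,"ay":0,"az":0,"gripper":1},{"tx":0,"ty":0,"tz":0,"ax":0,"ay":0,"az":0,"gripper":1}]' 40
```

```text
clock: 8.48
eef_pos: [0.5822, -0.1658, 0.1742]
tool_rot: [180.0, 0.0, 99.1]
force: [0.3, 0.1, 0.4]
gripper_width: 0.0608
grip_force: 0.0
clock: 8.82
eef_pos: [0.5821, -0.1663, 0.1742]
tool_rot: [180.0, 0.0, 99.0]
force: [-0.9, 0.0, -0.4]
gripper_width: 0.0343
grip_force: 0.0
```

```bash
python3 -m pendant '[{"tx":0,"ty":0,"tz":0,"ax":0,"ay":0,"az":0,"gripper":1},{"tx":0,"ty":0,"tz":0,"ax":0,"ay":0,"az":0,"gripper":1},{"tx":0,"ty":0,"tz":0,"ax":0,"ay":0,"az":0,"gripper":1},{"tx":0,"ty":0,"tz":0,"ax":0,"ay":0,"az":0,"gripper":1},{"tx":0,"ty":0,"tz":0,"ax":0,"ay":0,"az":0,"gripper":1}]' 45
```

```text
clock: 9.23
eef_pos: [0.5828, -0.1662, 0.1742]
tool_rot: [179.9, 0.0, 99.0]
force: [6.8, 1.9, -1.8]
gripper_width: 0.0283
grip_force: 45.0
```

The grip holds at 28.3 mm and 45 N. I'll ease off the side load and pull in steps.

```bash
python3 -m pendant '[{"tx":0.02,"ty":0,"tz":0,"ax":0,"ay":0,"az":0,"gripper":1},{"tx":0,"ty":0,"tz":0.04,"ax":0,"ay":0,"az":0,"gripper":1},{"tx":0,"ty":0,"tz":0.06,"ax":0,"ay":0,"az":0,"gripper":1},{"tx":0,"ty":0,"tz":0,"ax":0,"ay":0,"az":0,"gripper":1}]'
python3 -m pendant '[{"tx":0,"ty":0,"tz":0.06,"ax":0,"ay":0,"az":0,"gripper":1},{"tx":0,"ty":0,"tz":0.06,"ax":0,"ay":0,"az":0,"gripper":1},{"tx":0,"ty":0,"tz":0.04,"ax":0,"ay":0,"az":0,"gripper":1},{"tx":0,"ty":0,"tz":0,"ax":0,"ay":0,"az":0,"gripper":1}]'
python3 -m pendant '[{"tx":0,"ty":0,"tz":0.04,"ax":0,"ay":0,"az":0,"gripper":1},{"tx":0,"ty":0,"tz":0.02,"ax":0,"ay":0,"az":0,"gripper":1},{"tx":0,"ty":0,"tz":0,"ax":0,"ay":0,"az":0,"gripper":1}]'
```

```text
clock: 9.57
eef_pos: [0.5829, -0.1662, 0.1789]
tool_rot: [180.0, 0.0, 99.0]
force: [4.8, 0.0, -7.1]
gripper_width: 0.0283
grip_force: 45.0
clock: 9.9
eef_pos: [0.5829, -0.1662, 0.1868]
tool_rot: [180.0, 0.0, 99.0]
force: [6.2, -0.2, -9.1]
gripper_width: 0.0288
grip_force: 45.0
clock: 10.15
eef_pos: [0.5829, -0.1662, 0.1896]
tool_rot: [180.0, 0.0, 99.0]
force: [5.8, 0.4, -9.7]
gripper_width: 0.0285
grip_force: 45.0
```

```bash
python3 -m pendant '[{"tx":0,"ty":0,"tz":0.02,"ax":0,"ay":0,"az":0,"gripper":1},{"tx":0,"ty":0,"tz":0,"ax":0,"ay":0,"az":0,"gripper":1}]'
python3 -m pendant '[{"tx":0,"ty":0,"tz":0.01,"ax":0,"ay":0,"az":0,"gripper":1},{"tx":0,"ty":0,"tz":0,"ax":0,"ay":0,"az":0,"gripper":1},{"tx":0,"ty":0,"tz":0,"ax":0,"ay":0,"az":0,"gripper":1},{"tx":0,"ty":0,"tz":0,"ax":0,"ay":0,"az":0,"gripper":1}]'
python3 - <<'E'
from h import *
c=shot('scene');cv2.imwrite('pics/s7.png',cv2.resize(c['color'][130:280,130:330,::-1],None,fx=4,fy=4,interpolation=cv2.INTER_CUBIC))
E
```

```text
clock: 10.32
eef_pos: [0.5829, -0.1662, 0.1903]
tool_rot: [180.0, 0.0, 99.0]
force: [5.4, -0.9, -11.6]
gripper_width: 0.0286
grip_force: 45.0
clock: 10.65
eef_pos: [0.5828, -0.1661, 0.1904]
tool_rot: [180.0, -0.0, 99.0]
force: [9.5, -0.9, -18.6]
gripper_width: 0.0285
grip_force: 45.0
```

View pics/s7.png

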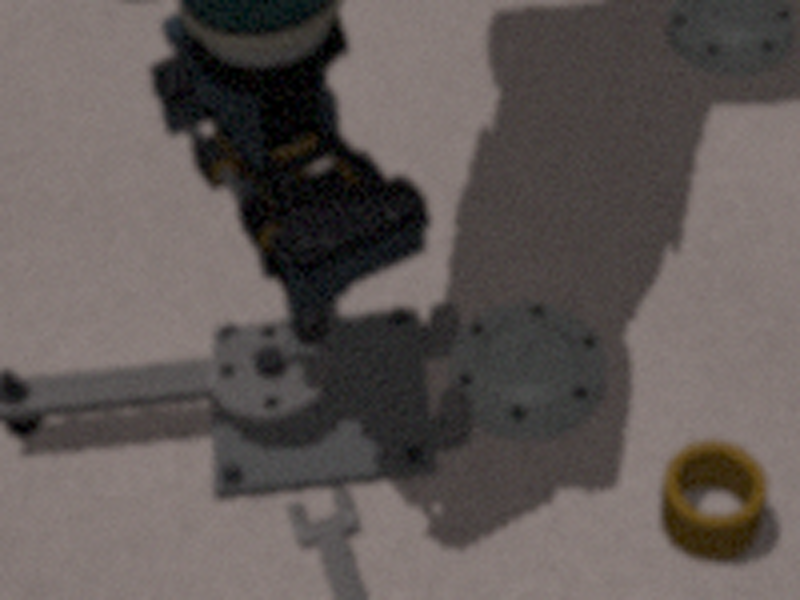

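The hand holds the knob near (310,310) at the stop: it has risen 16.2 mm and the force has jumped to 18.6 N. The cover at (530,370) still touches both posts, so I'm handing in.

```bash
python3 -c "
from workcell import r
s=r.read_state();print(s['eef_pos'],s['force'],s['grip_force']);print(r.sign_off())"
```

```text
[ 0.58283252 -0.16610756  0.19033782] [  9.82082979  -0.86640488 -18.37598491] 44.99514380229812
the job is handed in; nothing more can be done
None
```

I handed the job in with the cover seen seated against both posts and the plunger held at its stop, raised about 16 mm in a 45 N grip; the sign-off returned no verdict.

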